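Mark the black specimen mount with the pedal press

TASK

Two small pedal-operated marking presses stand on the worktop: a blue one with a round black specimen mount on its anvil and a grey one with a beige mount. Mark the black mount: press the blue press's pedal all the way down to its stop, keep it down for about a second, then let it spring fully back up and move clear. Do not press the grey press's pedal.

Things in the scene. Friction and masses are not known exactly. Their poses are not given: they have to be found in the camera images.
- black_press_pedal (a joint): Pedal of the BLUE press (base 240 x 100 mm) whose anvil holds the BLACK mount (30 mm across, 18 mm high). Hinge angle, rad: 0 = up, at rest; 0.25 = fully down on its stop. A spring returns it: about 3 N at mid-pad starts it moving, about 9 N holds it down. The press's ram goes down 14 mm with it and meets the mount at the stop.
- black_press_pad (a point): Middle of the top of that pedal's black ribbed pad (48 mm wide, 46 long), 58 mm above the worktop at rest, 35 at the stop, where it is 4 mm farther from the column. Slopes 14 deg at rest, free end highest; level when down. At rest z is up, x points level from pad to column, y along the hinge. Hinge 88 mm, head and ram (head top 127 mm high) over 110 mm off in x: nothing above the pad.
- beige_press_pedal (a joint): Pedal of the other press, alike but painted GREY, whose anvil holds the BEIGE mount (30 mm across, 14 mm high). Same angle and spring. Must not be pressed.
- beige_press_pad (a point): Middle of the top of the grey press's pedal pad; axes and sizes as for the blue one.

How it is judged:
On the way:
1. the blue press's pedal is down at its stop and kept there (value of joint black_press_pedal above 0.22 rad), for 0.4 s.
At the end, for the whole second after the job is handed in: After having been held at its stop (over 0.22 rad for 0.4 s), the blue press's pedal is up again (under 0.03 rad); the grey press's pedal is up too (under 0.03 rad) (value of joint each of black_press_pedal, beige_press_pedal below 0.03 rad); the robot touches nothing.
It fails at once if the grey press's pedal is pressed (over 0.08 rad) (value of joint beige_press_pedal above 0.08 rad).
It also fails if it takes over 27 s, if anything falls off the work surface, if the arm or the gripper's body presses on something with over 40 N, if the wrist force passes 120 N, or if a joint passes its speed limit or range.

ROBOT

A 6-joint arm with a two-finger parallel gripper is mounted at the origin on a cart in front of the work surface, level with it; the furniture and walls round the work are solid. World frame = base frame: x ahead of the robot, y to its left, z up, the work surface at z = 0. Lengths are in m, angles in rad, forces in N, time in s.
With the tool pointing down it reaches from about 0.375 to 0.9 m from the base axis. Payload 3.1 kg.
Tool frame: the origin (TCP) lies at the very end of the fingers, on their centre line; the grasp point (between the pads) lies 19 mm behind it; z points along the fingers, y is the direction in which the jaws open and shut (so a half turn about z gives the same grasp; the last joint's range is limited). The gripper opens to 87 mm and grips with 3 to 60 N. Pads are 19 mm wide; open, the fingers measure 117 mm over their backs; the gripper's body (75 mm by 190 mm) begins 51 mm behind the grasp point.
Start: joints at [-1.321, 0.527, 1.433, -0, 1.181, -0.178], TCP at [0.259, -0.569, 0.223] pointing down, gripper open.
Joint ranges: [-3.08, 3.08], [-0.75, 2.2], [0.22, 2.44], [-1.43, 4.57], [0, 2.65], [-2.85, 2.85]. Speed limits (rad/s): [2.79, 2.79, 3.14, 3.14, 3.14, 3.14].

INTERFACE

Orientations are given as a unit quaternion [x, y, z, w].
In Python, from rig import robot gives the robot as it stands. The module is installed in compiled form; this text tells all that it offers.
- The arm moves only by the tool send_rows, never from a script. Its argument "deltas" is a list of rows, each an object of numbers: "tx", "ty", "tz": the shift along the tool's x, y, z in cm; "rx", "ry", "rz": the turn, a rotation vector about the tool's x, y, z in rad. A call has 1 to 5 rows; each row is the pose to reach, as a shift and turn from the pose commanded when the call began, along the tool's axes at that moment; what a row does not reach only later rows make up. A row lasts 1/12 s, in which the tool goes at most 41.7 mm and 7.16 degrees, less where a joint would pass 70% of its speed; a pose out of reach is approached as far as the arm can. A call with a gripper value outside its range is refused whole. "claw" is the finger opening in cm, from 0 to 8.7, set as the call begins (left out, the last holds). The fingers move at their own pace and stop on an object; "squeeze" is the grip in N (left out, the last holds). Time passes only in rows, so rows that repeat a pose let the fingers close. It gives the time, the measured TCP pose, the force and the opening at its end, in the units of the state.
- robot.get_obs(): the state, without advancing time (a new reading comes with each control period).
- robot.camera(name): name is "scene" or "top"; returns a dict with "color" (420x560x3 uint8, red, green, blue), "z_map" (420x560 float32, m along the optical axis (not along the pixel's ray), 0 where there is no reading), "intrinsics" (3x3 intrinsics, pixels), "distortion" ([k1, k2, p1, p2, k3] as OpenCV has them; the pictures are not rectified), "R" (3x3) and "t" (3): a world point X has camera coordinates R X + t. Camera axes: x right, y down, z forward; pixel columns grow to the right and rows downward; lengths in m; the calibration is good to about 2 mm. A picture is of the moment at which its call begins.
- robot.hand_in(): hands the job in, once; it reports no verdict.
Trained networks look in the newest picture that a camera, given by its name, has taken for a name from the list of things; names that differ only in an ending like _2 or _b are one class to them, and where a whole thing is asked for, a point or a joint stands for the part that bears it (a point fixed in the world has none). Each returns a list of dicts, best first, with "p" (0 to 1); they miss things now and then, are a little off and sometimes report something else, mostly with a low value. They report only what shows in the picture. A call takes as long as a camera call.
- robot.outline_of(label, camera): "pixels" (420x560 bool, what is visible of it) and "xy" ([column, row] in pixels, amid what is visible of it).
- robot.tip_of(label, camera): "xy" ([column, row] in pixels: a listed point, or the origin of a listed thing).
The state is a dict: "time": time; "q": joint angles; "joint_velocities": joint speeds; "joint_torque": joint torques, N m; "position": TCP position; "tool_rot": TCP orientation; "ft_force": force on the tool from outside, world axes, zero at the start; "moment": the same for the moment, N m; "grip_width": finger opening in m.
Only numpy, scipy, OpenCV 4.12 (cv2) and the standard library are available. Lean on these libraries where they do the work, as an engineer would, in place of code of your own. Each camera call takes 0.05 s, during which the arm holds its last target.

## Working session

There is one attempt and no reset: what is moved stays moved. The work goes in short steps, Python scripts to look and compute and a tool call to move; the robot and the scene stay as the last step left them, time stands still between calls to the robot, and variables do not carry over. Pictures are saved under pics/ and viewed, and the job is handed in when it is done.

Besides the shell and the picture viewer there is one more tool, called after ">>>" as name(argument=value, ...), one argument or row to a line, values as JSON. send_rows: Moves the arm, as the interface text tells. Its arguments: {"type":"object","properties":{"deltas":{"type":"array","items":{"type":"object","properties":{"tx":{"type":"number"},"ty":{"type":"number"},"tz":{"type":"number"},"rx":{"type":"number"},"ry":{"type":"number"},"rz":{"type":"number"}}}},"claw":{"type":"number"},"squeeze":{"type":"number"}},"required":["deltas"]}

```bash
mkdir -p pics; cat > h.py <<'E'
import numpy as np, cv2
from rig import robot
def look(cam,tag):
    c=robot.camera(cam); cv2.imwrite(f'pics/{cam}_{tag}.png',c['color'][:,:,::-1]); return c
def world(c,u,v,z=None,d=None):
    n=cv2.undistortPoints(np.array([[[u,v]]],float),c['intrinsics'],np.array(c['distortion']))[0,0]
    R=np.array(c['R']);t=np.array(c['t']);r=R.T@np.array([n[0],n[1],1]);o=-R.T@t
    if d is None: d=(z-o[2])/r[2]
    return o+d*r
E
python3 - <<'E'
from h import *
for cam in('top','scene'):
    c=look(cam,'a')
    for l in('black_press_pad','beige_press_pad'):
        for r in robot.tip_of(l,cam)[:2]:
            u,v=r['xy']; d=c['z_map'][int(round(v)),int(round(u))]
            print(cam,l,r['p'],r['xy'],world(c,u,v,d=d).round(4),world(c,u,v,z=.058).round(4))
        for r in robot.outline_of(l,cam)[:2]:
            m=r['pixels']; print(' outline',r['p'],r['xy'],m.sum())
print(robot.get_obs())
E
```

```text
top black_press_pad 0.67 [385.7, 242.1] [ 0.4462 -0.2919  0.0535] [ 0.4464 -0.2908  0.058 ]
 outline 0.83 [381.2, 233.3] 939
top beige_press_pad 0.75 [201.6, 248.8] [0.4412 0.127  0.0611] [0.441  0.1276 0.058 ]
 outline 0.73 [201.5, 235.3] 942
scene black_press_pad 0.46 [371.4, 210.9] [0.1536 0.0086 0.3239] [ 0.4488 -0.2894  0.058 ]
 outline 0.48 [383.0, 211.8] 54
scene beige_press_pad 0.84 [209.8, 268.5] [0.4526 0.1239 0.0562] [0.4506 0.1247 0.058 ]
 outline 0.61 [202.6, 265.7] 735
{'time': 0.5, 'q': array([-1.32151526e+00,  5.27520504e-01,  1.43278248e+00,  4.38220122e-05,
        1.18140706e+00, -1.78532694e-01]), 'joint_velocities': array([-6.97360139e-04, -1.12163773e-03, -1.50422174e-03,  5.23521521e-05,
        2.15455264e-03,  2.17620402e-03]), 'joint_torque': array([-7.78015728e-04, -4.39604187e+01, -1.76790512e+01,  6.32096431e-02,
        5.15332085e-02, -3.01819523e-05]), 'position': array([ 0.25930396, -0.56859484,  0.22250947]), 'tool_rot': array([ 9.77210789e-01,  2.12271219e-01,  1.81817039e-05, -5.93764101e-05]), 'ft_force': array([-0.28987355, -0.43413511,  0.14549483]), 'moment': array([ 0.01282432,  0.00100947, -0.04641243]), 'grip_width': 0.08677933098287331}
```

View pics/top_a.png

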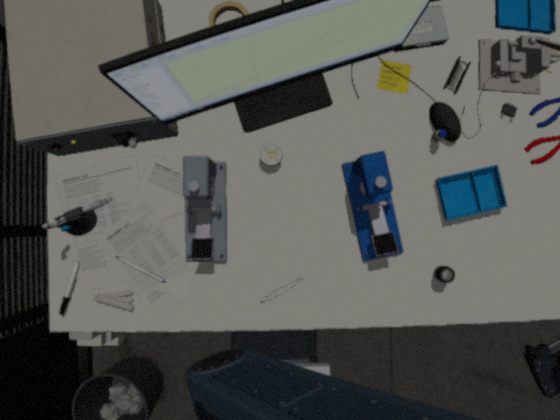

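View pics/scene_a.png

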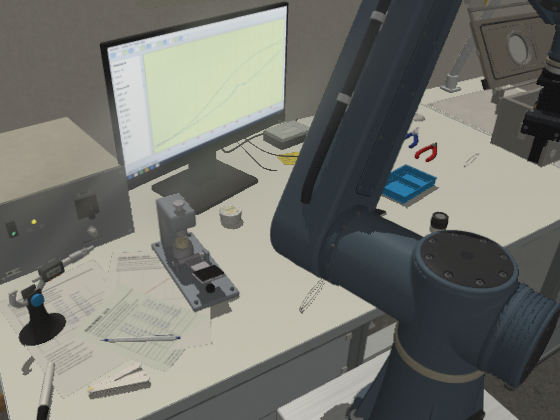

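The top view shows the blue press with its pad at about (385,244) and its column at about (373,175). The grey press is well to the left, with its pad at about (202,248). In the scene view the arm hides the blue press. Next I'll refine the pad centre and the press's axis.

```bash
python3 - <<'E'
from h import *
c=look('top','b')
img=c['color'].astype(int)
r=robot.outline_of('black_press_pedal','top'); m=r[0]['pixels']
print([ (x['p'],x['xy'],x['pixels'].sum()) for x in r])
hsv=cv2.cvtColor(c['color'],cv2.COLOR_RGB2HSV)
# pad: dark
w=np.zeros((420,560),bool); w[225:265,365:405]=1
dark=(w&(c['color'].max(2)<40)).astype(np.uint8)
n,lab,st,ce=cv2.connectedComponentsWithStats(dark)
for i in range(1,n):
    if st[i,4]>50:
        pts=np.argwhere(lab==i)[:,::-1].astype(np.float32)
        rect=cv2.minAreaRect(pts); print(st[i],ce[i],rect)
        P=np.array([world(c,u,v,d=c['z_map'][int(v),int(u)]) for u,v in pts]); print('median',np.median(P,0),P[:,2].min(),P[:,2].max())
        print('ctr',world(c,*ce[i],z=.058)); b=np.array([world(c,*q,z=.058) for q in cv2.boxPoints(rect)]);print(b.round(4))
# blue base outline
bl=((hsv[...,0]>105)&(hsv[...,0]<125)&(hsv[...,1]>130)); bl[:, :335]=0; bl[:,410:]=0; bl[:145]=0;bl[270:]=0
P=np.array([world(c,u,v,d=c['z_map'][v,u]) for v,u in np.argwhere(bl)])
B=P[(P[:,2]<.03)&(P[:,2]>0.0)]; print(len(B),cv2.minAreaRect(B[:,:2].astype(np.float32)*1000))
H=P[P[:,2]>.11]; print('head',np.median(H,0),len(H))
z=cv2.resize(c['color'][140:275,330:415][:,:,::-1],None,fx=4.4,fy=4.4,interpolation=cv2.INTER_CUBIC); z=np.clip(z.astype(int)*1.8,0,255).astype(np.uint8)
cv2.imwrite('pics/zoom.png',z)
E
```

```text
[(0.73, [379.3, 236.3], np.int64(897))]
[373 233  24  22 370] [384.49459459 243.51081081] ((384.401611328125, 243.4072723388672), (19.11305809020996, 20.537168502807617), 77.00537872314453)
median [ 0.44338434 -0.287754    0.05793133] 0.04970109801742473 1.0264599704756145
ctr [ 0.44331841 -0.28797778  0.058     ]
[[ 0.4602 -0.2603  0.058 ]
 [ 0.4695 -0.3065  0.058 ]
 [ 0.4269 -0.3153  0.058 ]
 [ 0.4177 -0.2691  0.058 ]]
1401 ((526.486083984375, -271.83990478515625), (234.84193420410156, 96.19890594482422), 10.799131393432617)
head [ 0.59895164 -0.25399607  0.12620287] 753
```

View pics/zoom.png

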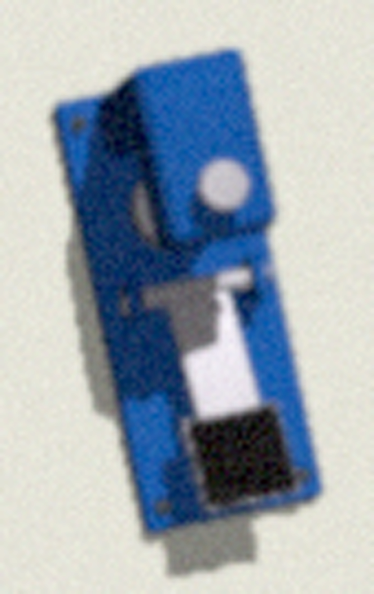

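Pad centre is (0.443, -0.288, 0.058), with the expected height and size, and the press heading is about 11.5°. I'm moving above it with the fingers closed and the jaw axis along the hinge.

>>> send_rows(
  deltas=[
    {"tx": 2.5,"ty": -1.6,"tz": 0.6,"rz": 0.045},
    {"tx": 5.6,"ty": -3.6,"tz": 1.4,"rz": 0.09},
    {"tx": 8.5,"ty": -5.4,"tz": 2.1,"rz": 0.135},
    {"tx": 11.3,"ty": -7.2,"tz": 2.8,"rz": 0.18},
    {"tx": 14.1,"ty": -9.0,"tz": 3.6,"rz": 0.227},
  ],
  claw=0,
  squeeze=20,
)

```text
schema error: expected keys tx, ty, tz, rx, ry, rz
```

```bash
cat > go.py <<'E'
import sys
from h import *
from scipy.spatial.transform import Rotation as Ro
o=robot.get_obs();R=Ro.from_quat(o['tool_rot']).as_matrix()
print(o['time'],o['position'].round(4),o['ft_force'].round(1),o['grip_width'],'yaw',np.degrees(np.arctan2(R[1,0],R[0,0])).round(2))
if len(sys.argv)>3: print('tool shift cm',(R.T@(np.array(sys.argv[1:4],float)-o['position'])*100).round(2))
E
python3 go.py .441 -.2885 .1
```

```text
0.6 [ 0.2593 -0.5687  0.2226] [-0.8 -0.2 -0.6] 0.0869344172139967 yaw 24.51
tool shift cm [ 28.15 -17.95  12.26]
```

>>> send_rows(
  deltas=[
    {"tx": 2.5,"ty": -1.6,"tz": 0.6,"rx": 0,"ry": 0,"rz": 0.045},
    {"tx": 5.6,"ty": -3.6,"tz": 1.4,"rx": 0,"ry": 0,"rz": 0.09},
    {"tx": 8.5,"ty": -5.4,"tz": 2.1,"rx": 0,"ry": 0,"rz": 0.135},
    {"tx": 11.3,"ty": -7.2,"tz": 2.8,"rx": 0,"ry": 0,"rz": 0.18},
    {"tx": 14.1,"ty": -9.0,"tz": 3.6,"rx": 0,"ry": 0,"rz": 0.227},
  ],
  claw=0,
  squeeze=20,
)

```text
time: 1.02
position: [0.3509, -0.4272, 0.1866]
tool_rot: [0.995, 0.099, 0.0, 0.0]
ft_force: [-0.1, 0.5, 0.5]
grip_width: 0.0616
```

```bash
python3 go.py .441 -.2885 .11
```

```text
1.0167 [ 0.3509 -0.4272  0.1866] [-0.1  0.5  0.5] 0.06157542192945612 yaw 11.34
tool shift cm [ 11.56 -11.83   7.65]
```

>>> send_rows(
  deltas=[
    {"tx": 2.5,"ty": -2.5,"tz": 1.0,"rx": 0,"ry": 0,"rz": 0},
    {"tx": 5.0,"ty": -5.0,"tz": 2.5,"rx": 0,"ry": 0,"rz": 0},
    {"tx": 7.5,"ty": -7.5,"tz": 4.0,"rx": 0,"ry": 0,"rz": 0},
    {"tx": 10.0,"ty": -10.0,"tz": 5.5,"rx": 0,"ry": 0,"rz": 0},
    {"tx": 11.6,"ty": -11.9,"tz": 7.0,"rx": 0,"ry": 0,"rz": 0},
  ],
)

```text
time: 1.43
position: [0.4417, -0.2863, 0.1163]
tool_rot: [0.995, 0.101, 0.001, 0.0]
ft_force: [-0.3, -0.3, 0.0]
grip_width: 0.0284
```

>>> send_rows(
  deltas=[
    {"tx": 0,"ty": 0,"tz": 0,"rx": 0,"ry": 0,"rz": 0},
    {"tx": 0,"ty": 0,"tz": 0,"rx": 0,"ry": 0,"rz": 0},
  ],
)

```text
time: 1.6
position: [0.4404, -0.2869, 0.1159]
tool_rot: [0.995, 0.102, -0.001, -0.001]
ft_force: [-0.2, -0.5, 0.9]
grip_width: 0.0151
```

```bash
python3 go.py .441 -.2885 .068
python3 - <<'E'
from h import *
look('top','c');look('scene','c')
a=cv2.imread('pics/top_c.png')[140:280,320:430];b=cv2.imread('pics/scene_c.png')[150:300,300:460]
cv2.imwrite('pics/zc.png',np.hstack([cv2.resize(a,(380,480)),cv2.resize(b,(400,480))]))
E
```

```text
1.6 [ 0.4404 -0.2869  0.1159] [-0.2 -0.5  0.9] 0.015126378609728876 yaw 11.69
tool shift cm [0.03 0.17 4.79]
```

View pics/zc.png

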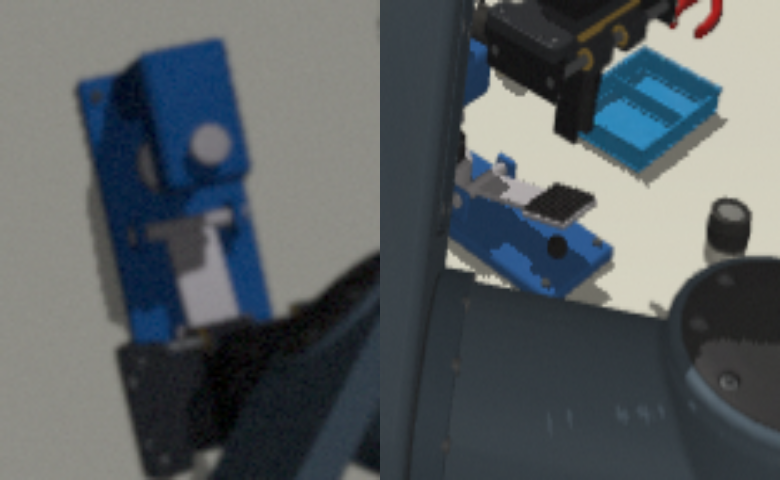

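The fingers are over the pad in the scene view (pad at about (375,213) in the full image), and the pad is clear of the head. I'm going down.

>>> send_rows(
  deltas=[
    {"tx": 0,"ty": 0.1,"tz": 1.5,"rx": 0,"ry": 0,"rz": 0},
    {"tx": 0,"ty": 0.1,"tz": 3.0,"rx": 0,"ry": 0,"rz": 0},
    {"tx": 0,"ty": 0.1,"tz": 4.2,"rx": 0,"ry": 0,"rz": 0},
    {"tx": 0,"ty": 0.1,"tz": 5.0,"rx": 0,"ry": 0,"rz": 0},
    {"tx": 0,"ty": 0.1,"tz": 5.6,"rx": 0,"ry": 0,"rz": 0},
  ],
)

```text
time: 2.12
position: [0.4402, -0.2911, 0.0605]
tool_rot: [0.995, 0.099, 0.0, 0.001]
ft_force: [-0.4, -1.1, 2.7]
grip_width: 0.0007
```

>>> send_rows(
  deltas=[
    {"tx": 0,"ty": 0,"tz": 0.4,"rx": 0,"ry": 0,"rz": 0},
    {"tx": 0,"ty": 0,"tz": 0.8,"rx": 0,"ry": 0,"rz": 0},
    {"tx": -0.1,"ty": 0,"tz": 1.2,"rx": 0,"ry": 0,"rz": 0},
    {"tx": -0.1,"ty": 0,"tz": 1.6,"rx": 0,"ry": 0,"rz": 0},
  ],
)

```text
time: 2.45
position: [0.4394, -0.2907, 0.0451]
tool_rot: [0.995, 0.1, 0.0, 0.001]
ft_force: [-3.1, -1.6, 5.8]
grip_width: 0.0002
```

>>> send_rows(
  deltas=[
    {"tx": -0.1,"ty": 0,"tz": 0.4,"rx": 0,"ry": 0,"rz": 0},
    {"tx": -0.2,"ty": 0,"tz": 0.8,"rx": 0,"ry": 0,"rz": 0},
    {"tx": -0.2,"ty": 0,"tz": 1.0,"rx": 0,"ry": 0,"rz": 0},
  ],
)

```text
time: 2.7
position: [0.4384, -0.2909, 0.0352]
tool_rot: [0.995, 0.1, 0.001, 0.001]
ft_force: [-1.4, -0.3, 8.2]
grip_width: 0.0006
```

>>> send_rows(
  deltas=[
    {"tx": 0,"ty": 0,"tz": 0.1,"rx": 0,"ry": 0,"rz": 0},
    {"tx": 0,"ty": 0,"tz": 0.2,"rx": 0,"ry": 0,"rz": 0},
    {"tx": 0,"ty": 0,"tz": 0.2,"rx": 0,"ry": 0,"rz": 0},
  ],
)

```text
time: 2.95
position: [0.4383, -0.291, 0.0342]
tool_rot: [0.995, 0.1, 0.001, 0.001]
ft_force: [-1.1, -0.0, 11.7]
grip_width: 0.0005
```

>>> send_rows(
  deltas=[
    {"tx": 0,"ty": 0,"tz": 0.1,"rx": 0,"ry": 0,"rz": 0},
    {"tx": 0,"ty": 0,"tz": 0.2,"rx": 0,"ry": 0,"rz": 0},
    {"tx": 0,"ty": 0,"tz": 0.2,"rx": 0,"ry": 0,"rz": 0},
  ],
)

```text
time: 3.2
position: [0.4383, -0.291, 0.0338]
tool_rot: [0.995, 0.1, 0.001, 0.002]
ft_force: [-3.5, 1.6, 25.5]
grip_width: 0.0007
```

The force jumped to 25 N with almost no travel, so the pedal is on its stop. I'll hold here for about a second.

>>> send_rows(
  deltas=[
    {"tx": 0,"ty": 0,"tz": 0,"rx": 0,"ry": 0,"rz": 0},
    {"tx": 0,"ty": 0,"tz": 0,"rx": 0,"ry": 0,"rz": 0},
    {"tx": 0,"ty": 0,"tz": 0,"rx": 0,"ry": 0,"rz": 0},
    {"tx": 0,"ty": 0,"tz": 0,"rx": 0,"ry": 0,"rz": 0},
    {"tx": 0,"ty": 0,"tz": 0,"rx": 0,"ry": 0,"rz": 0},
  ],
)

```text
time: 3.62
position: [0.4384, -0.291, 0.0338]
tool_rot: [0.995, 0.1, 0.001, 0.002]
ft_force: [-3.3, 1.6, 24.3]
grip_width: 0.0005
```

```bash
python3 go.py
python3 - <<'E'
from h import *
look('scene','d')
b=cv2.imread('pics/scene_d.png')[150:300,300:460]
cv2.imwrite('pics/zd.png',cv2.resize(b,(512,480)))
E
```

```text
3.6167 [ 0.4384 -0.291   0.0338] [-3.3  1.6 24.3] 0.0004546843772618203 yaw 11.52
```

View pics/zd.png

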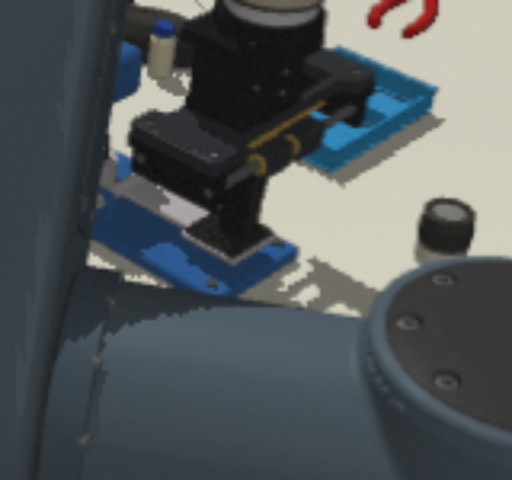

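>>> send_rows(
  deltas=[
    {"tx": 0,"ty": 0,"tz": 0,"rx": 0,"ry": 0,"rz": 0},
    {"tx": 0,"ty": 0,"tz": 0,"rx": 0,"ry": 0,"rz": 0},
    {"tx": 0,"ty": 0,"tz": 0,"rx": 0,"ry": 0,"rz": 0},
    {"tx": 0,"ty": 0,"tz": 0,"rx": 0,"ry": 0,"rz": 0},
    {"tx": 0,"ty": 0,"tz": 0,"rx": 0,"ry": 0,"rz": 0},
  ],
)

```text
time: 4.08
position: [0.4384, -0.291, 0.0338]
tool_rot: [0.995, 0.1, 0.001, 0.002]
ft_force: [-3.6, 1.5, 23.8]
grip_width: 0.0005
```

The picture shows the fingers on the pad (about (372,222) full image) with the pad level and low, and it has been held for over 1 s. Now I'll raise it.

>>> send_rows(
  deltas=[
    {"tx": 0,"ty": 0,"tz": -0.7,"rx": 0,"ry": 0,"rz": 0},
    {"tx": 0.1,"ty": 0,"tz": -1.4,"rx": 0,"ry": 0,"rz": 0},
    {"tx": 0.2,"ty": 0,"tz": -2.2,"rx": 0,"ry": 0,"rz": 0},
    {"tx": 0.2,"ty": 0,"tz": -3.5,"rx": 0,"ry": 0,"rz": 0},
    {"tx": 0.2,"ty": 0,"tz": -6,"rx": 0,"ry": 0,"rz": 0},
  ],
)

```text
time: 4.5
position: [0.4385, -0.2884, 0.0895]
tool_rot: [0.995, 0.1, -0.001, -0.002]
ft_force: [0.3, -0.1, 0.1]
grip_width: -0.0001
```

>>> send_rows(
  deltas=[
    {"tx": 0,"ty": 0,"tz": -3,"rx": 0,"ry": 0,"rz": 0},
    {"tx": 0,"ty": 1.5,"tz": -6,"rx": 0,"ry": 0,"rz": 0},
    {"tx": 0,"ty": 4,"tz": -9,"rx": 0,"ry": 0,"rz": 0},
    {"tx": 0,"ty": 7,"tz": -9,"rx": 0,"ry": 0,"rz": 0},
    {"tx": 0,"ty": 10,"tz": -9,"rx": 0,"ry": 0,"rz": 0},
  ],
)

```text
time: 4.92
position: [0.4607, -0.3891, 0.1834]
tool_rot: [0.995, 0.101, 0.002, 0.002]
ft_force: [0.3, 0.0, -1.3]
grip_width: 0.0001
```

>>> send_rows(
  deltas=[
    {"tx": 0,"ty": 3,"tz": 0,"rx": 0,"ry": 0,"rz": 0},
    {"tx": 0,"ty": 5,"tz": 0,"rx": 0,"ry": 0,"rz": 0},
    {"tx": 0,"ty": 6,"tz": 0,"rx": 0,"ry": 0,"rz": 0},
    {"tx": 0,"ty": 6,"tz": 0,"rx": 0,"ry": 0,"rz": 0},
    {"tx": 0,"ty": 6,"tz": 0,"rx": 0,"ry": 0,"rz": 0},
  ],
)

```text
time: 5.33
position: [0.4708, -0.4453, 0.1798]
tool_rot: [0.995, 0.1, -0.0, -0.001]
ft_force: [-1.0, -0.3, 0.0]
grip_width: 0.0005
```

```bash
python3 go.py
python3 - <<'E'
from h import *
c=look('top','e')
for x0,y0 in((378,238),(196,243)):
    print(np.median([world(c,u,v,d=c['z_map'][v,u])[2] for u in range(x0,x0+12) for v in range(y0,y0+12)]))
look('scene','e')
cv2.imwrite('pics/ze.png',np.hstack([cv2.resize(cv2.imread('pics/top_e.png')[140:280,320:430],(380,480)),cv2.resize(cv2.imread('pics/scene_e.png')[150:300,300:460],(400,480))]))
E
```

```text
5.3333 [ 0.4708 -0.4453  0.1798] [-1.  -0.3  0. ] 0.0005044049193885002 yaw 11.49
0.057652270218683244
0.05767254842063574
```

View pics/ze.png

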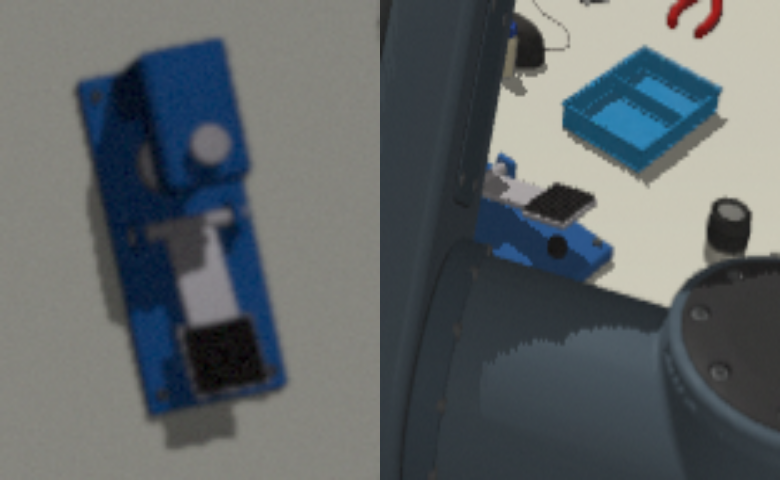

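Both pads read 57.7 mm high, so both pedals are up. The blue pad looks as it did at the start, and the tool is clear.

```bash
python3 -c "
from rig import robot
print(robot.hand_in())"
```

```text
the job is handed in; nothing more can be done
None
```

I pressed the blue press's pedal down to its stop with the closed fingers, held it for a little over a second, let it spring back up, moved clear and handed the job in.

- **At the stop:** the fingertips stopped at 33.8 mm height. The force rose from 12 N to about 25 N with only 0.4 mm more travel, and the picture showed the pad low and level.
- **After release:** the depth camera read both pads at 57.7 mm, against 58 mm at rest, so both pedals were up. The grey press was not touched.
- **Before hand-in:** the tool was about 0.16 m to the side and 0.18 m up, with contact force near zero. The robot's clock stood at 5.3 s before the last pictures, against the 27 s limit.

Three things were off. The stop height read about 1 mm below the nominal 35 mm, which is within the 2 mm calibration. The fingers pressed about 3 mm off the pad's centre line. My first move call was refused for missing keys, before anything moved. The mark on the black mount could not be seen in either camera, so it is inferred from the pedal reaching its stop.

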